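Lay out the coffee things on the kitchen island

TASK

Lay out the coffee things: stand the red cup in the middle of the white saucer and the blue sugar pot in the middle of the cork coaster, close the sugar pot with its wooden lid, and stand the cinnamon shaker on the counter exactly halfway between saucer and coaster, in line with them. Set everything down gently and upright, let go of it, and leave the white mug, the herb pot and the pepper mill where they are.

Things in the scene. Friction and masses are not known exactly. Their poses are not given: they have to be found in the camera images.
- saucer: White round saucer, fixed to the counter. 130 mm across and 11 mm high at the rim; flat floor 80 mm across, 6 mm above the counter. Origin: centre of its underside (z = 0). Its y axis lies along the line between saucer and coaster, pointing either way.
- coaster: Square cork coaster, 100 x 100 x 6 mm, fixed to the counter, its centre always 280 mm from the saucer's centre, to the left or right of it. Origin: centre of its underside (z = 0); sides along its x and y.
- cup: Red espresso cup without handle, open, upright: 70 mm high, 62 mm across from 18 mm up to the rim, narrowing to 52 mm at the foot; wall 4 mm; 0.13 to 0.25 kg. Origin: centre of its underside, z up.
- pot: Blue open round sugar pot with a few white sugar lumps fixed inside at the bottom: 62 mm high and across, wall 4 mm, so a mouth of 54 mm; floor 6 mm thick; 0.15 to 0.31 kg. Origin: centre of its underside, z up.
- lid: Round pale wooden lid of the sugar pot, lying on the counter the right way up. From below: a plug 46 mm across and 8 mm high (which enters the pot's 54 mm mouth), a disc 66 mm across and 8 mm thick, and a darker knob 22 mm across and 30 mm high; 46 mm high in all; 0.04 to 0.09 kg. Origin: centre of the plug's underside, z up. Closed, its origin is 54 mm above the pot's.
- shaker: Cinnamon shaker: steel cylinder 48 mm across with a black domed top, 92 mm high in all (straight steel side up to 72 mm); 0.11 to 0.23 kg; standing upright. Origin: centre of its underside, z up.
- white_mug: Bystander: white mug with a handle, 80 mm across, 90 mm high; the handle reaches 67 mm from the axis, towards its y. Loose. Origin: centre of its underside.
- herb: Bystander: terracotta pot with a green herb, 86 mm across, the pot 75 mm and the leaves about 130 mm high. Loose. Origin: centre of its underside.
- mill: Bystander: copper-coloured pepper mill with a steel ball on top, 48 mm across, 102 mm high. Loose. Origin: centre of its underside.
Mind the look-alikes: they are no part of the job. Several things look just like the lid: the one meant starts farthest to the robot's right. Leave any green look-alike of the shaker alone.

How it is judged:
At the end, for the whole second after the job is handed in: Upright, released, at rest: cup on saucer floor and pot on coaster, each within 15 mm of centre; lid seated in pot (7 mm of axis, 3 mm of height); shaker on counter midway between saucer and coaster (within 15 mm of their line, 155 mm of both; they are 280 mm apart) (horizontal distance between cup and saucer below 0.015 m and z of cup in the frame of saucer between 0.002 and 0.01 m and angle between each of cup, pot, lid, shaker's own z axis and vertical below 0.1 rad and horizontal distance between pot and coaster below 0.015 m and z of pot in the frame of coaster between 0.002 and 0.01 m and horizontal distance between lid and pot below 0.007 m and z of lid in the frame of pot between 0.051 and 0.057 m and x of shaker in the frame of saucer between -0.015 and 0.015 m and horizontal distance between shaker and saucer below 0.155 m and horizontal distance between shaker and coaster below 0.155 m and height (world z) of shaker below 0.004 m and linear speed of each of cup, pot, lid, shaker below 0.02 m/s and angular speed of each of cup, pot, lid, shaker below 0.2 rad/s); the robot touches nothing.
It fails at once if the white mug is pushed more than 20 mm or tipped (distance of white_mug from where it was at the start of the episode above 0.02 m or angle between white_mug's own z axis and vertical above 0.3 rad).
It fails at once if the herb pot is pushed more than 20 mm or tipped (distance of herb from where it was at the start of the episode above 0.02 m or angle between herb's own z axis and vertical above 0.3 rad).
It fails at once if the pepper mill is pushed more than 20 mm or tipped (distance of mill from where it was at the start of the episode above 0.02 m or angle between mill's own z axis and vertical above 0.3 rad).
It fails at once if the red cup is dropped or thrown (faster than 0.7 m/s while nothing of the robot touches it, a fall of some 25 mm) (linear speed of cup above 0.7 m/s and contact force between each of the arm, the fingers and cup below 0.01 N).
It fails at once if the sugar pot is dropped or thrown (faster than 0.7 m/s while nothing of the robot touches it, a fall of some 25 mm) (linear speed of pot above 0.7 m/s and contact force between each of the arm, the fingers and pot below 0.01 N).
It also fails if it takes over 122 s, if anything falls off the work surface, if the arm or the gripper's body presses on something with over 40 N, if the wrist force passes 120 N, or if a joint passes its speed limit or range.

ROBOT

A 7-joint arm with a two-finger parallel gripper is mounted at the origin on the work surface. World frame = base frame: x ahead of the robot, y to its left, z up, the work surface at z = 0. Lengths are in m, angles in rad, forces in N, time in s.
With the tool pointing down it reaches from about 0.425 to 0.975 m from the base axis. Payload 16.7 kg.
Tool frame: the origin (TCP) lies midway between the tips of the shut fingers; the grasp point (between the pads) lies 19 mm behind it; z points along the fingers, y is the line along which they close (so a half turn about z gives the same grasp; the last joint's range is limited). The gripper opens to 85 mm and grips with 20 to 120 N. Pads are 22 mm wide; open, the fingers measure 114 mm over their backs; the gripper's body (76 mm by 85 mm) begins 54 mm behind the grasp point. The pads swing forward as they close: fully open they stand 13 mm farther back than shut.
Start: joints at [-1.308, 0.426, 0.074, 1.606, -0.034, 1.111, -0.067], TCP at [0.27, 0.619, 0.231] pointing down, gripper open.
Joint ranges: [-2.85, 2.85], [-0.5, 2.14], [-1.23, 1.37], [0.21, 2.46], [-1.02, 4.16], [0.16, 2.05], [-2.73, 2.73]. Speed limits (rad/s): [1.89, 1.89, 2.39, 2.39, 3.01, 3.01, 3.01].

INTERFACE

Orientations are given as a unit quaternion [x, y, z, w].
In Python, from cell import robot gives the robot as it stands.
- The arm moves only by the tool drive_tool, never from a script. Its argument "rows" is text: rows parted by semicolons, each of 5 numbers parted by spaces: the finger opening in mm, from 0 to 85.4, then the shift along the tool's x, y, z in units of 50 mm (1.0 is 50 mm), then the turn about the tool's z in units of 6 degrees (1.0 is 6 degrees). In form: claw x y z turn; .... A call has 1 to 8 rows; each row shifts and turns the commanded pose from where the row before left it, along the tool's axes as they then stand; what a row does not reach is not made up. A row lasts 1/10 s, in which the tool goes at most 50 mm and 8.59 degrees, less where a joint would pass 70% of its speed; a pose out of reach is approached as far as the arm can. A call is refused whole if a number of a shift passes 1 or a number of a turn 1, either way. A call with a gripper value outside its range is refused whole. The fingers move at their own pace and stop on an object; "newtons" is the grip in N (left out, the last holds). Time passes only in rows, so rows that do not move let the fingers close. It gives the time, the measured TCP pose, the force and the opening at its end, in the units of the state.
- robot.observe(): the state, without advancing time (a new reading comes with each control period).
- robot.snapshot(name): name is "scene" or "top" or "wrist"; returns the picture (384x512x3 uint8, red, green, blue); there is no depth.
- robot.calibration(name): a dict with "mtx" (3x3 intrinsics, pixels), "k1" (the pictures are not rectified: a ray, as slopes to the right and down, at radius r is drawn at 1 + k1 r^2 times it, then the intrinsics apply), "view" (4x4, takes a point from world to camera coordinates); the wrist camera has in their place "T_tool_cam" (4x4, takes a point from camera to tool coordinates, whose origin is the TCP and whose axes are the flange's). Camera axes: x right, y down, z forward; pixel columns grow to the right and rows downward; lengths in m; the calibration is good to about 2 mm. A picture is of the moment at which its call begins: read the wrist's pose just before it. calibration takes no time and is no camera call.
- robot.job_done(): hands the job in, once; it reports no verdict.
The state is a dict: "t": time; "joint_positions": joint angles; "qd": joint speeds; "tau": joint torques, N m; "position": TCP position; "tcp_rot": TCP orientation; "ft_force": force on the tool from outside, world axes, zero at the start; "ft_torque": the same for the moment, N m; "grip_width": finger opening in m.
Only numpy, scipy, OpenCV 4.12 (cv2) and the standard library are available. Lean on these libraries where they do the work, as an engineer would, in place of code of your own. Each camera call takes 0.05 s, during which the arm holds its last target. There are 200 camera calls.

## Working session

There is one attempt and no reset: what is moved stays moved. The work goes in short steps, Python scripts to look and compute and a tool call to move; the robot and the scene stay as the last step left them, time stands still between calls to the robot, and variables do not carry over. Pictures are saved under pics/ and viewed, on a budget of 14 in all, crops included, one or two more only if the job needs it, and the job is handed in when it is done.

Besides the shell and the picture viewer there is one more tool, called after "Emit:" by a JSON object that holds its "method" and its "body". drive_tool: Moves the arm, as the interface text tells. Its arguments: {"type":"object","properties":{"rows":{"type":"string"},"newtons":{"type":"number"}},"required":["rows"]}

```bash
mkdir -p pics; ls; python3 - <<'E'
from cell import robot
import cv2,numpy as np
s=robot.observe();print({k:np.round(v,3).tolist() for k,v in s.items()})
for n in("scene","top","wrist"):
    im=robot.snapshot(n);cv2.imwrite(f"pics/{n}0.png",im[:,:,::-1]);print(n,robot.calibration(n))
a=cv2.imread("pics/scene0.png");b=cv2.imread("pics/top0.png")
E
```

```text
pics
{'t': 0.0, 'joint_positions': [-1.309, 0.427, 0.074, 1.607, -0.034, 1.111, -0.067], 'qd': [-0.0, -0.001, 0.001, -0.001, -0.0, -0.0, -0.002], 'tau': [-0.001, -94.983, 3.76, -46.352, 0.019, 0.01, 0.0], 'position': [0.27, 0.618, 0.231], 'tcp_rot': [0.204, 0.979, -0.001, -0.0], 'ft_force': [-0.117, 0.091, -0.401], 'ft_torque': [-0.005, 0.069, 0.01], 'grip_width': 0.085}
scene {'mtx': array([[418.98327406,   0.        , 259.56186536],
       [  0.        , 418.98327406, 200.26025747],
       [  0.        ,   0.        ,   1.        ]]), 'k1': 0.008370599751987479, 'view': array([[-0.20643851,  0.97831213, -0.01698592,  0.13590653],
       [ 0.74073605,  0.14491697, -0.65597956, -0.43735842],
       [-0.63929121, -0.14800152, -0.7545875 ,  1.68669432],
       [ 0.        ,  0.        ,  0.        ,  1.        ]])}
top {'mtx': array([[468.80475434,   0.        , 255.99066339],
       [  0.        , 468.80475434, 189.6515293 ],
       [  0.        ,   0.        ,   1.        ]]), 'k1': -0.040491669848189075, 'view': array([[-0.03443815, -0.9993893 ,  0.00591978, -0.01513657],
       [-0.97391555,  0.03222989, -0.22461017,  0.61236258],
       [ 0.22428221, -0.01350052, -0.97443072,  1.26550028],
       [ 0.        ,  0.        ,  0.        ,  1.        ]])}
wrist {'mtx': array([[344.68066099,   0.        , 253.041106  ],
       [  0.        , 344.68066099, 190.9899439 ],
       [  0.        ,   0.        ,   1.        ]]), 'k1': -0.006970988571856359, 'T_tool_cam': array([[-1.26459841e-03, -9.46098280e-01, -3.23877208e-01,
         8.25421288e-02],
       [ 9.99999095e-01, -1.04772148e-03, -8.43992000e-04,
         9.77444639e-04],
       [ 4.59166273e-04, -3.23877982e-01,  9.46098749e-01,
        -1.41401812e-01],
       [ 0.00000000e+00,  0.00000000e+00,  0.00000000e+00,
         1.00000000e+00]])}
```

View pics/top0.png

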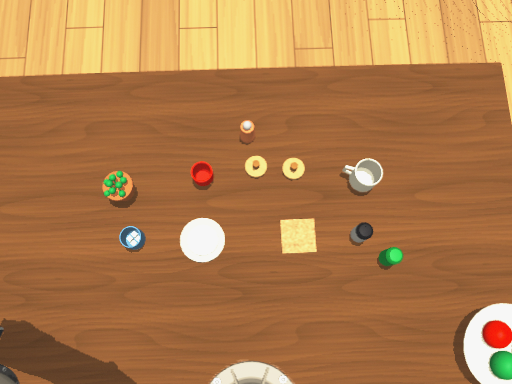

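View pics/scene0.png

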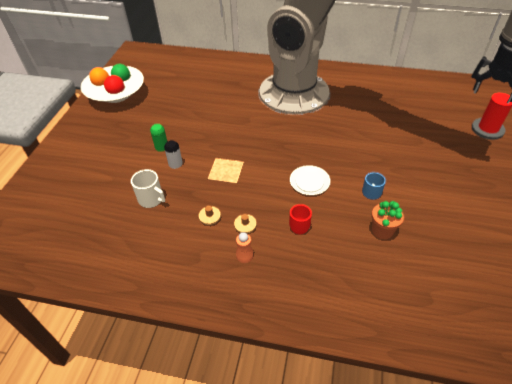

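Top view: pot (131,238), cup (202,174), saucer (202,240), coaster (298,236). The two lid look-alikes are at (256,166) and (293,168), and the right one is the lid meant. Shaker is at (363,232) with the green look-alike at (394,256); mill (247,128), herb (118,186), mug (366,176).

```bash
cat > h.py <<'E'
import cv2,numpy as np
from scipy.spatial.transform import Rotation as R
from cell import robot
def pose(s):
    T=np.eye(4);T[:3,:3]=R.from_quat(s["tcp_rot"]).as_matrix();T[:3,3]=s["position"];return T
def cast(c,uv,z,Tw=None):
    """pixels -> world points on plane z"""
    d=np.array([c["k1"],0,0,0,0.])
    n=cv2.undistortPoints(np.float64(uv).reshape(-1,1,2),c["mtx"],d)[:,0]
    M=Tw@c["T_tool_cam"] if Tw is not None else np.linalg.inv(c["view"])
    r=np.c_[n,np.ones(len(n))]@M[:3,:3].T;o=M[:3,3]
    return o+r*((z-o[2])/r[:,2])[:,None]
def blobs(mask,amin=30):
    n,l,st,ce=cv2.connectedComponentsWithStats(mask.astype(np.uint8))
    return [(l==i,st[i],ce[i]) for i in range(1,n) if st[i][4]>=amin]
def circ(c,m,z,Tw=None):
    """enclosing circle, hull area diameter and centroid of a mask on plane z"""
    cn=max(cv2.findContours(m.astype(np.uint8),cv2.RETR_EXTERNAL,cv2.CHAIN_APPROX_NONE)[0],key=len)
    p=cast(c,cn[:,0],z,Tw)[:,:2].astype(np.float32)
    h=cv2.convexHull(p);mm=cv2.moments(h*1000);(cc,r)=cv2.minEnclosingCircle(p)
    return np.round([mm["m10"]/mm["m00"]/1000,mm["m01"]/mm["m00"]/1000,2*np.sqrt(mm["m00"]/np.pi)/1000,cc[0],cc[1],2*r],4)
E
python3 - <<'E'
from h import *
for n in("top","scene"):
    a=cv2.imread(f"pics/{n}0.png");c=robot.calibration(n);hsv=cv2.cvtColor(a,cv2.COLOR_BGR2HSV).astype(int);H,S,V=hsv[...,0],hsv[...,1],hsv[...,2]
    ms={"red":((H<4)|(H>176))&(S>200)&(V>110),"blue":(H>95)&(H<118)&(S>100)&(V>50),"white":(S<40)&(V>170),"yellow":(H>18)&(H<32)&(S>60)&(V>170),"black":(V<45)&(S<150),"green":(H>50)&(H<75)&(S>150)&(V>90)}
    zs={"red":.07,"blue":.062,"white":.011,"yellow":.012,"black":.075,"green":.09}
    for k,m in ms.items():
        for b,st,ce in blobs(m,60):
            if n=="top" and ce[1]<80: continue
            if st[4]<6000: print(n,k,st.tolist(),np.round(ce),circ(c,b,zs[k]))
E
```

```text
top red [192, 162, 21, 24, 356] [202. 173.] [0.6642 0.1175 0.0637 0.6644 0.1163 0.0714]
top red [483, 321, 29, 27, 577] [497. 334.] [ 0.1895 -0.6736  0.0735  0.1895 -0.6735  0.0799]
top blue [120, 226, 24, 23, 280] [131. 237.] [0.4879 0.318  0.0641 0.4873 0.3178 0.071 ]
top white [345, 159, 38, 27, 317] [364. 174.] [ 0.6714 -0.3696  0.0896  0.676  -0.3628  0.1134]
top white [180, 218, 45, 44, 1543] [202. 240.] [0.4823 0.1256 0.1276 0.4821 0.1257 0.1297]
top white [127, 231, 13, 15, 111] [133. 238.] [0.4925 0.3255 0.0351 0.4925 0.3249 0.0416]
top white [464, 303, 48, 81, 1996] [485. 342.] [ 0.1585 -0.68    0.1795  0.16   -0.698   0.2391]
top white [211, 362, 81, 22, 926] [251. 373.] [ 0.1052 -0.0046  0.104   0.0829 -0.0043  0.2191]
top yellow [245, 156, 22, 21, 308] [256. 166.] [ 0.6986 -0.0378  0.0637  0.6992 -0.0379  0.0658]
top yellow [283, 158, 22, 21, 301] [293. 168.] [ 0.6887 -0.1509  0.0638  0.6889 -0.1509  0.0655]
top yellow [280, 219, 37, 34, 1117] [298. 236.] [ 0.4841 -0.1537  0.1095  0.485  -0.155   0.1336]
top green [104, 171, 22, 25, 143] [116. 184.] [0.6377 0.3595 0.0497
[... 1507 characters left out ...]
 0.6972 -0.0363  0.0651]
scene black [122, 0, 38, 42, 1055] [142.  19.] [-0.3439 -0.7753  0.255  -0.3301 -0.7804  0.4798]
scene black [273, 17, 31, 33, 770] [288.  33.] [-0.3283 -0.0795  0.1949 -0.3297 -0.0778  0.2893]
scene black [472, 35, 40, 54, 860] [498.  65.] [-0.2136  0.7649  0.2249 -0.2468  0.7441  0.4547]
scene black [165, 141, 14, 11, 115] [171. 146.] [ 0.4827 -0.3318  0.0456  0.482  -0.332   0.0511]
scene green [112, 64, 17, 15, 164] [120.  71.] [ 0.1162 -0.6714  0.0748  0.1169 -0.6672  0.1069]
scene green [150, 124, 15, 27, 284] [158. 136.] [ 0.4583 -0.3839  0.0766  0.4617 -0.3804  0.141 ]
scene green [380, 202, 22, 16, 169] [392. 208.] [0.6285 0.3695 0.0511 0.6337 0.3657 0.0644]
```

```bash
python3 - <<'E'
import cv2
a=cv2.imread("pics/top0.png")[110:280,80:420];cv2.imwrite("pics/tc.png",cv2.resize(a,None,fx=2.35,fy=2.35,interpolation=2))
E
```

```text
(no output)
```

View pics/tc.png

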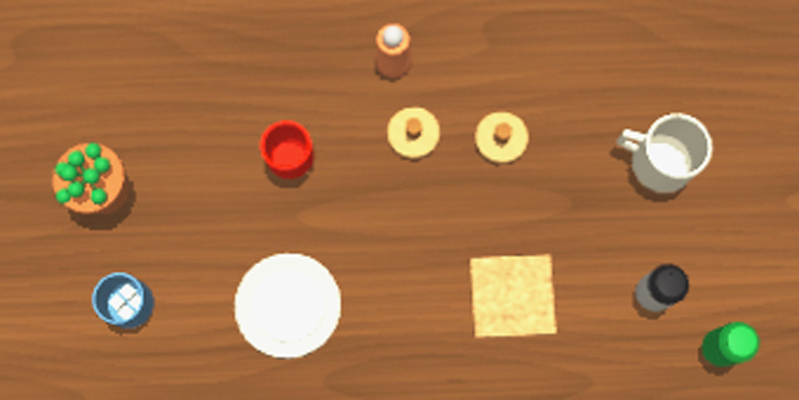

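Emit:
{"method": "drive_tool", "body": {"rows": "85 0 0 0 -1; 85 0 0 0 -1; 85 0 0 0 -1; 85 0 0 0 -0.93; 85 0 0 0 0", "newtons": 40}}

```text
t: 0.65
position: [0.2702, 0.6184, 0.231]
tcp_rot: [-0.001, 1.0, -0.0, -0.0]
ft_force: [-0.5, -0.7, 0.5]
grip_width: 0.0849
```

Emit:
{"method": "drive_tool", "body": {"rows": "85 -0.54 -0.75 0 0; 85 -0.54 -0.75 0 0; 85 -0.54 -0.75 0 0; 85 -0.54 -0.75 0 0; 85 -0.54 -0.75 0 0; 85 -0.54 -0.75 0 0; 85 -0.54 -0.75 0 0; 85 -0.54 -0.75 0 0"}}

```text
t: 1.45
position: [0.4869, 0.3168, 0.2314]
tcp_rot: [0.002, 1.0, 0.0, 0.0]
ft_force: [0.5, 0.5, -0.6]
grip_width: 0.0851
```

```bash
cat >> h.py <<'E'
def look(name):
    import time
    for _ in range(2): robot.snapshot("wrist")  # let the arm settle
    s=robot.observe();a=robot.snapshot("wrist")[:,:,::-1].copy();cv2.imwrite(f"pics/{name}.png",a)
    hsv=cv2.cvtColor(a,cv2.COLOR_BGR2HSV).astype(int)
    return s,pose(s),robot.calibration("wrist"),hsv
def units(s,tgt):
    "shift to target in tool axes, in 50 mm units, and turn to yaw 180 deg in 6 deg units"
    T=pose(s);yaw=np.degrees(np.arctan2(T[1,0],T[0,0]))
    return np.round(T[:3,:3].T@(np.array(tgt)-T[:3,3])/.05,3),"yaw",round(yaw,2),"pos",np.round(T[:3,3],4)
E
python3 - <<'E'
from h import *
s,T,c,h=look("w1");H,S,V=h[...,0],h[...,1],h[...,2]
print(units(s,[.488,.318,.2]),s["t"])
for b,st,ce in blobs((H>95)&(H<118)&(S>100)&(V>50),100): print(st.tolist(),circ(c,b,.062,T))
E
```

```text
(array([0.039, 0.114, 0.63 ]), 'yaw', np.float64(179.32), 'pos', array([0.4899, 0.3123, 0.2315])) 1.55
[235, 156, 63, 41, 228] [0.5002 0.3223 0.0457 0.4909 0.3242 0.0593]
```

View pics/w1.png

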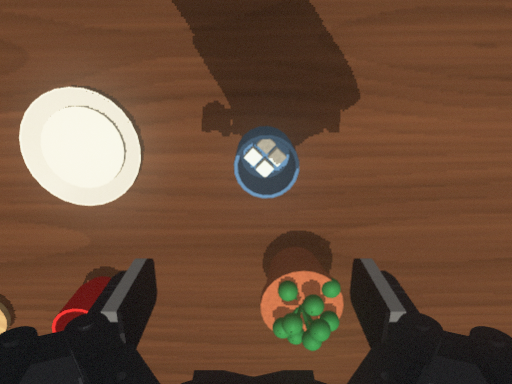

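Wrist view: pot rim centred near (267,165), saucer (80,145), herb (300,305). The blue mask caught only part of the rim, so I'll loosen it.

```bash
cat >> h.py <<'E'
def fit(c,m,z,Tw=None,lo=None):
    "least-squares circle through the hull of a mask cast on plane z"
    cn=np.vstack(cv2.findContours(m.astype(np.uint8),cv2.RETR_EXTERNAL,cv2.CHAIN_APPROX_NONE)[0])[:,0]
    hl=cv2.convexHull(cn)[:,0]
    p=cast(c,hl,z,Tw)[:,:2]
    A=np.c_[2*p,np.ones(len(p))];q=np.linalg.lstsq(A,(p**2).sum(1),rcond=None)[0]
    r=np.sqrt(q[2]+q[0]**2+q[1]**2);return np.round([q[0],q[1],2*r,np.abs(np.hypot(*(p-q[:2]).T)-r).max()],4)
E
python3 - <<'E'
from h import *
a=cv2.imread("pics/w1.png");h=cv2.cvtColor(a,cv2.COLOR_BGR2HSV).astype(int);H,S,V=h[...,0],h[...,1],h[...,2]
s=robot.observe();T=pose(s);c=robot.calibration("wrist");print(s["position"])
for v in(25,40,55,70,85):
  m=(H>95)&(H<125)&(S>80)&(V>v); m[:120]=0;m[210:]=0
  for b,st,ce in blobs(m,150): print(v,st.tolist(),fit(c,b,.062,T))
m=(S<60)&(V>140);m[:,160:]=0;m[230:]=0
for b,st,ce in blobs(m,800): print(st.tolist(),fit(c,b,.011,T))
E
```

```text
[0.48791223 0.31544685 0.23140063]
25 [234, 133, 65, 65, 1111] [0.4881 0.3278 0.0603 0.0012]
40 [234, 133, 65, 65, 1111] [0.4881 0.3278 0.0603 0.0012]
55 [234, 133, 65, 65, 1111] [0.4881 0.3278 0.0603 0.0012]
70 [234, 133, 65, 65, 1111] [0.4881 0.3278 0.0603 0.0012]
85 [234, 135, 65, 63, 1101] [0.4884 0.3278 0.0601 0.0006]
[19, 87, 122, 119, 11223] [4.805e-01 1.310e-01 1.287e-01 4.000e-04]
```

```bash
python3 - <<'E'
from h import *
for i in range(5):
    s=robot.observe();print(s["t"],np.round(s["position"],4),np.round(s["tcp_rot"],4));robot.snapshot("wrist")
E
```

```text
1.6 [0.4879 0.3154 0.2314] [ 4.4e-03  1.0e+00 -3.0e-04  2.0e-04]
1.65 [0.4866 0.3175 0.2313] [ 2.7e-03  1.0e+00 -0.0e+00 -1.0e-04]
1.7 [0.4859 0.3187 0.2313] [ 1.3e-03  1.0e+00  1.0e-04 -2.0e-04]
1.75 [0.4854 0.3194 0.2312] [ 4.e-04  1.e+00  1.e-04 -2.e-04]
1.8 [0.4853 0.3196 0.2312] [-1.e-04  1.e+00  1.e-04 -2.e-04]
```

```bash
python3 - <<'E'
from h import *
s,T,c,h=look("w2");H,S,V=h[...,0],h[...,1],h[...,2]
m=(H>95)&(H<125)&(S>80)&(V>60); m[:120]=0;m[230:]=0
for b,st,ce in blobs(m,150): print(st.tolist(),fit(c,b,.062,T))
m=(S<60)&(V>140);m[:,160:]=0;m[230:]=0
for b,st,ce in blobs(m,800): print(st.tolist(),fit(c,b,.011,T))
print(units(s,[.489,.325,.018]))
E
```

```text
[227, 139, 63, 63, 1130] [0.4903 0.3246 0.0603 0.0016]
[12, 89, 122, 119, 11187] [4.821e-01 1.274e-01 1.287e-01 4.000e-04]
(array([-0.073,  0.111,  4.264]), 'yaw', np.float64(-179.95), 'pos', array([0.4854, 0.3194, 0.2312]))
```

Emit:
{"method": "drive_tool", "body": {"rows": "85 -0.09 0.1 0 0; 85 0 0 0.6 0; 85 0 0 0.8 0; 85 0 0 0.9 0; 85 0 0 0.8 0; 85 0 0 0.6 0; 85 0 0 0.4 0; 85 0 0 0.16 0"}}

```text
t: 2.8
position: [0.4898, 0.3233, 0.0161]
tcp_rot: [0.0, 1.0, -0.001, -0.001]
ft_force: [0.2, 0.1, 0.1]
grip_width: 0.0848
```

Emit:
{"method": "drive_tool", "body": {"rows": "85 0 0 0 0; 85 0 0 0 0; 55 0 0 0 0; 45 0 0 0 0; 45 0 0 0 0; 45 0 0 0 0; 45 0 0 0 0; 45 0 0 0 0", "newtons": 40}}

```text
t: 3.6
position: [0.4912, 0.324, 0.0197]
tcp_rot: [0.0, 1.0, 0.001, 0.001]
ft_force: [-1.7, -1.8, 11.1]
grip_width: 0.0614
```

Emit:
{"method": "drive_tool", "body": {"rows": "45 0 0 -0.1 0; 45 0 0 -0.3 0; 45 0 0 -0.6 0; 45 0 0 -0.6 0; 45 0 0 -0.6 0; 45 0 0 -0.5 0; 45 0 0 -0.3 0; 45 0 0 0 0"}}

```text
t: 4.4
position: [0.4914, 0.324, 0.1708]
tcp_rot: [0.0, 1.0, 0.001, 0.001]
ft_force: [0.8, -0.1, -3.5]
grip_width: 0.0613
```

Emit:
{"method": "drive_tool", "body": {"rows": "45 0 -0.4 0 0; 45 0 -0.7 0 0; 45 0 -0.7 0 0; 45 0 -0.7 0 0; 45 0 -0.7 0 0; 45 0 -0.7 0 0; 45 0 -0.7 0 0; 45 0 -0.7 0 0"}}

```text
t: 5.2
position: [0.4893, 0.0562, 0.1671]
tcp_rot: [0.0, 1.0, -0.0, -0.001]
ft_force: [0.1, -0.4, -2.8]
grip_width: 0.0617
```

Emit:
{"method": "drive_tool", "body": {"rows": "45 0.03 -0.7 0 0; 45 0.03 -0.7 0 0; 45 0 -0.7 0 0; 45 0 -0.7 0 0; 45 0 -0.7 0 0; 45 0 -0.4 0 0; 45 0 -0.2 0 0; 45 0 0 0 0"}}

```text
t: 6.0
position: [0.4865, -0.1476, 0.1675]
tcp_rot: [0.001, 1.0, -0.0, -0.001]
ft_force: [0.4, -0.0, -3.6]
grip_width: 0.0611
```

```bash
cat >> h.py <<'E'
def settle():
    p=None
    for _ in range(12):
        s=robot.observe()
        if p is not None and np.abs(s["position"]-p).max()<3e-4: break
        p=np.array(s["position"]);robot.snapshot("wrist")
E
sed -i 's/    for _ in range(2): robot.*/    settle()/;/import time/d' h.py
python3 - <<'E'
from h import *
s,T,c,h=look("w3");H,S,V=h[...,0],h[...,1],h[...,2]
print(s["t"],s["grip_width"],units(s,[.485,-.1535,.024]))
m=(H>15)&(H<35)&(S>40)&(V>110)
for b,st,ce in blobs(m,300): print(st.tolist(),circ(c,b,.006,T))
a=cv2.imread("pics/top0.png");ct=robot.calibration("top");h=cv2.cvtColor(a,cv2.COLOR_BGR2HSV).astype(int);H,S,V=h[...,0],h[...,1],h[...,2]
for b,st,ce in blobs((H>18)&(H<32)&(S>60)&(V>170),800):
  if ce[1]>200:
    cn=np.argwhere(b)[:,::-1].astype(np.float32);r=cv2.minAreaRect(cast(ct,cn,.006)[:,:2].astype(np.float32));print(r)
E
```

```text
6.2 0.06157669770803654 (array([ 0.047, -0.167,  2.881]), 'yaw', np.float64(-179.92), 'pos', array([ 0.4874, -0.1452,  0.168 ]))
[186, 111, 113, 107, 6216] [ 0.4825 -0.1551  0.1075  0.4855 -0.1563  0.134 ]
((0.4849705696105957, -0.15415829420089722), (0.09805939346551895, 0.10051099956035614), 0.8648354411125183)
```

View pics/w3.png

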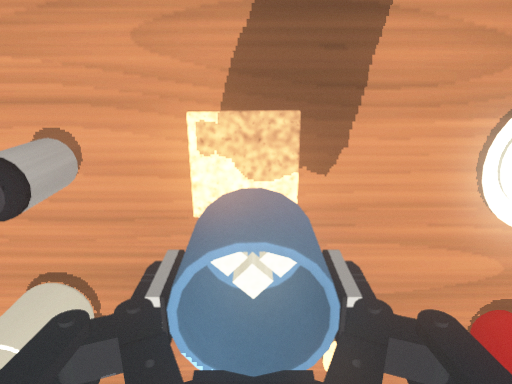

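The wrist view shows the pot held upright, rim centred near (253,307), and the coaster's near corners at (187,111) and (300,110).

```bash
python3 - <<'E'
from h import *
s=robot.observe();T=pose(s);c=robot.calibration("wrist")
p=cast(c,[[187,111],[300,110.5]],.006,T);print(p,np.linalg.norm(p[0]-p[1]),p.mean(0)+[.05,0,0])
a=cv2.imread("pics/w3.png");h=cv2.cvtColor(a,cv2.COLOR_BGR2HSV).astype(int);H,S,V=h[...,0],h[...,1],h[...,2]
m=(H>95)&(H<125)&(S>80)&(V>60);m[:258]=0;m[360:]=0
print(fit(c,m,.2103,T)) 
E
```

```text
[[ 0.43613191 -0.20200617  0.006     ]
 [ 0.43569974 -0.10452327  0.006     ]] 0.09748385756631917 [ 0.48591583 -0.15326472  0.006     ]
[ 0.4851 -0.1449  0.0604  0.0014]
```

Emit:
{"method": "drive_tool", "body": {"rows": "45 0 -0.09 0 0; 45 0 -0.085 0.2 0; 45 0 0 0.6 0; 45 0 0 0.6 0; 45 0 0 0.5 0; 45 0 0 0.4 0; 45 0 0 0.2 0; 45 0 0 0.1 0"}}

```text
t: 7.05
position: [0.487, -0.1555, 0.0373]
tcp_rot: [0.0, 1.0, -0.0, -0.001]
ft_force: [0.4, -1.2, -3.0]
grip_width: 0.0615
```

Emit:
{"method": "drive_tool", "body": {"rows": "45 0 0 0.1 0; 45 0 0 0.06 0; 45 0 0 0.04 0; 45 0 0 0.02 0; 45 0 0 0 0; 45 0 0 0 0"}}

```text
t: 7.65
position: [0.4876, -0.1553, 0.0276]
tcp_rot: [0.0, 1.0, -0.0, 0.0]
ft_force: [0.2, 0.7, -3.2]
grip_width: 0.0612
```

Emit:
{"method": "drive_tool", "body": {"rows": "45 0 0.02 0.02 0; 45 0 0 0.02 0; 45 0 0 0.01 0; 45 0 0 0 0; 45 0 0 0 0"}}

```text
t: 8.15
position: [0.4876, -0.1541, 0.0257]
tcp_rot: [0.0, 1.0, 0.0, 0.0]
ft_force: [-7.9, 3.2, 22.9]
grip_width: 0.0609
```

Emit:
{"method": "drive_tool", "body": {"rows": "66 0 0 0 0; 75 0 0 0 0; 85 0 0 0 0; 85 0 0 0 0; 85 0 0 0 0; 85 0 0 -0.3 0; 85 0 0 -0.7 0; 85 0 0 -0.9 0"}}

```text
t: 8.95
position: [0.4862, -0.1542, 0.1196]
tcp_rot: [0.0, 1.0, -0.0, -0.002]
ft_force: [0.7, 1.0, 0.4]
grip_width: 0.0848
```

Emit:
{"method": "drive_tool", "body": {"rows": "85 0 0.3 -0.9 0; 85 -0.4 0.6 -0.9 0; 85 -0.5 0.8 0 0; 85 -0.5 0.8 0 0; 85 -0.5 0.8 0 0; 85 -0.5 0.8 0 0; 85 -0.4 0.6 0 0; 85 -0.3 0.5 0 0"}}

```text
t: 9.75
position: [0.6406, 0.1041, 0.2034]
tcp_rot: [-0.001, 1.0, 0.0, -0.0]
ft_force: [-0.1, -0.2, 0.9]
grip_width: 0.0848
```

```bash
python3 - <<'E'
from h import *
s,T,c,h=look("w4");H,S,V=h[...,0],h[...,1],h[...,2]
print(s["t"],units(s,[.66,.12,.022]))
m=((H<5)|(H>175))&(S>170)&(V>60);m[:,:1]=0
for b,st,ce in blobs(m,150): print(st.tolist(),fit(c,b,.07,T))
cv2.imwrite("pics/t4.png",robot.snapshot("top")[:,:,::-1])
E
```

```text
10.1 (array([-0.409,  0.394,  3.637]), 'yaw', np.float64(179.9), 'pos', array([0.6395, 0.1004, 0.2039]))
[242, 164, 71, 78, 3381] [0.6637 0.1197 0.0666 0.0047]
```

View pics/w4.png

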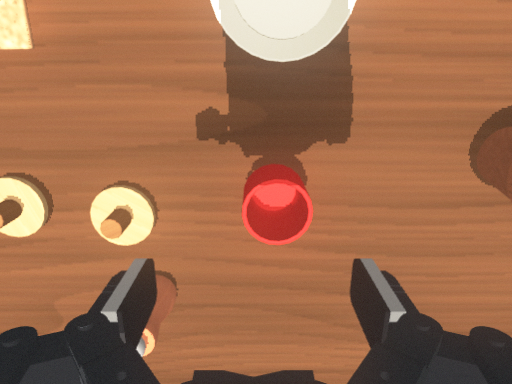

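The cup rim spans columns 242–313 and rows 180–243, centred near (277.5,211.5). The mill is at the lower left, near (150,340).

```bash
python3 - <<'E'
from h import *
a=cv2.imread("pics/w4.png");h=cv2.cvtColor(a,cv2.COLOR_BGR2HSV).astype(int);H,S,V=h[...,0],h[...,1],h[...,2]
s=robot.observe();T=pose(s);c=robot.calibration("wrist")
m=((H<5)|(H>175))&(S>170)&(V>60);cn=cv2.findContours(m.astype(np.uint8),0,1)[0];cn=max(cn,key=len)[:,0];cn=cn[cn[:,1]>205]
p=cast(c,cn,.07,T)[:,:2];q=np.linalg.lstsq(np.c_[2*p,np.ones(len(p))],(p**2).sum(1),rcond=None)[0];print(q[:2],2*np.sqrt(q[2]+q[0]**2+q[1]**2),cast(c,[[277.5,211.5]],.07,T))
print(units(s,[q[0],q[1],.022]))
a=cv2.imread("pics/t4.png");ct=robot.calibration("top");h=cv2.cvtColor(a,cv2.COLOR_BGR2HSV).astype(int);H,S,V=h[...,0],h[...,1],h[...,2]
for b,st,ce in blobs((H>95)&(H<118)&(S>100)&(V>50),100): print(circ(ct,b,.068))
E
```

```text
[0.67289473 0.12178353] 0.053365669849759566 [[0.67041421 0.1219166  0.07      ]]
(array([-0.664,  0.424,  3.641]), 'yaw', np.float64(179.91), 'pos', array([0.6397, 0.1006, 0.204 ]))
[ 0.4835 -0.1527  0.0592  0.4831 -0.1533  0.0639]
```

Emit:
{"method": "drive_tool", "body": {"rows": "85 -0.3 0.21 0 0; 85 -0.3 0.21 0.3 0; 85 0 0 0.7 0; 85 0 0 0.8 0; 85 0 0 0.8 0; 85 0 0 0.6 0; 85 0 0 0.3 0; 85 0 0 0.14 0"}}

```text
t: 11.0
position: [0.6694, 0.1221, 0.0208]
tcp_rot: [0.0, 1.0, -0.0, -0.001]
ft_force: [1.3, 0.1, 0.6]
grip_width: 0.0854
```

Emit:
{"method": "drive_tool", "body": {"rows": "85 0 0 0 0; 85 0 0 0 0; 55 0 0 0 0; 45 0 0 0 0; 45 0 0 0 0; 45 0 0 0 0; 45 0 0 0 0; 45 0 0 0 0"}}

```text
t: 11.8
position: [0.6706, 0.1228, 0.0235]
tcp_rot: [0.0, 1.0, 0.0, 0.001]
ft_force: [-2.8, -0.6, 10.9]
grip_width: 0.0616
```

Emit:
{"method": "drive_tool", "body": {"rows": "45 0 0 -0.1 0; 45 0 0 -0.3 0; 45 0 0 -0.6 0; 45 0 0 -0.6 0; 45 0 0 -0.6 0; 45 0 0 -0.5 0; 45 0 0 -0.3 0; 45 0 0 0 0"}}

```text
t: 12.6
position: [0.6709, 0.1229, 0.1746]
tcp_rot: [0.0, 1.0, 0.001, 0.002]
ft_force: [-0.4, 0.1, -2.1]
grip_width: 0.062
```

Emit:
{"method": "drive_tool", "body": {"rows": "45 0.3 0.04 0 0; 45 0.5 0.04 0 0; 45 0.7 0 0 0; 45 0.7 0 0 0; 45 0.7 0 0 0; 45 0.5 0 0 0; 45 0.3 0 0 0; 45 0.05 0 0 0"}}

```text
t: 13.4
position: [0.4802, 0.1266, 0.171]
tcp_rot: [-0.0, 1.0, -0.0, -0.001]
ft_force: [0.0, 0.5, -2.5]
grip_width: 0.062
```

```bash
python3 - <<'E'
from h import *
s,T,c,h=look("w5");H,S,V=h[...,0],h[...,1],h[...,2]
print(s["t"],units(s,[.483,.127,.0295]))
m=((H<5)|(H>175))&(S>170)&(V>60)
cn=cv2.findContours(m.astype(np.uint8),0,1)[0];cn=max(cn,key=len)[:,0]
print(cn.min(0),cn.max(0))
m=(S<70)&(V>130);m[260:]=0
for b,st,ce in blobs(m,800): print(st.tolist(),fit(c,b,.011,T))
E
```

```text
13.6 (array([-2.00e-03,  7.00e-03,  2.84e+00]), 'yaw', np.float64(179.97), 'pos', array([0.4829, 0.1267, 0.1715]))
[165 247] [342 376]
[182, 95, 143, 120, 12988] [0.4823 0.1267 0.129  0.0006]
```

View pics/w5.png

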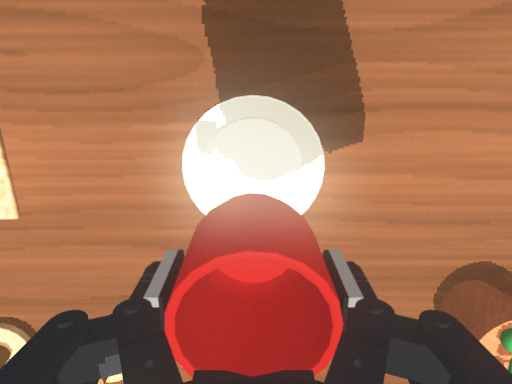

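The cup is held upright over the saucer. Its rim's near edge is at about (253,251) and its widest row is about 320; saucer centre is about (253,163).

```bash
python3 - <<'E'
from h import *
T=pose(robot.observe());c=robot.calibration("wrist")
print(cast(c,[[253.5,251],[165,320],[342,320]],.218,T))
E
```

```text
[[0.45289217 0.12731332 0.218     ]
 [0.47881656 0.09767679 0.218     ]
 [0.47887005 0.15685471 0.218     ]]
```

Emit:
{"method": "drive_tool", "body": {"rows": "45 0 0 0.2 0; 45 0 0 0.5 0; 45 0 0 0.6 0; 45 0 0 0.6 0; 45 0 0 0.4 0; 45 0 0 0.2 0; 45 0 0 0.1 0; 45 0 0 0.1 0"}}

```text
t: 14.45
position: [0.4828, 0.1267, 0.0368]
tcp_rot: [0.0, 1.0, 0.0, 0.0]
ft_force: [0.0, 0.2, -1.8]
grip_width: 0.0621
```

Emit:
{"method": "drive_tool", "body": {"rows": "45 0 0 0.06 0; 45 0 0 0.04 0; 45 0 0 0.03 0; 45 0 0 0 0; 45 0 0 0 0; 45 0 0 0 0"}}

```text
t: 15.05
position: [0.4825, 0.1268, 0.0305]
tcp_rot: [0.0, 1.0, 0.0, 0.0]
ft_force: [-0.2, 0.7, -2.0]
grip_width: 0.0623
```

Emit:
{"method": "drive_tool", "body": {"rows": "45 0 0 0.02 0; 45 0 0 0.01 0; 45 0 0 0 0; 45 0 0 0 0"}}

```text
t: 15.45
position: [0.4825, 0.1268, 0.0294]
tcp_rot: [0.0, 1.0, 0.0, 0.0]
ft_force: [-5.6, -1.0, 15.5]
grip_width: 0.062
```

Contact, 15 N. Next I release, go up and move over to the lid.

Emit:
{"method": "drive_tool", "body": {"rows": "66 0 0 0 0; 75 0 0 0 0; 85 0 0 0 0; 85 0 0 0 0; 85 0 0 0 0; 85 0 0 -0.3 0; 85 0 0 -0.7 0; 85 0 0 -0.9 0"}}

```text
t: 16.25
position: [0.4812, 0.1262, 0.1237]
tcp_rot: [0.0, 1.0, -0.001, -0.002]
ft_force: [0.7, 1.1, 0.0]
grip_width: 0.085
```

Emit:
{"method": "drive_tool", "body": {"rows": "85 0 0 -0.9 0; 85 -0.3 -0.5 -0.6 0; 85 -0.5 -0.8 0 0; 85 -0.5 -0.8 0 0; 85 -0.5 -0.8 0 0; 85 -0.5 -0.8 0 0; 85 -0.5 -0.8 0 0; 85 -0.5 -0.6 0 0"}}

```text
t: 17.05
position: [0.6478, -0.1314, 0.1988]
tcp_rot: [0.001, 1.0, -0.0, -0.0]
ft_force: [0.0, 0.8, 0.2]
grip_width: 0.085
```

Emit:
{"method": "drive_tool", "body": {"rows": "60 0 -0.3 0 0; 50 0 0 0 0; 42 0 0 0 0; 42 0 0 0 0"}}

```text
t: 17.45
position: [0.647, -0.1418, 0.1989]
tcp_rot: [-0.001, 1.0, 0.0, -0.0]
ft_force: [1.0, 0.7, -0.5]
grip_width: 0.0421
```

```bash
python3 - <<'E'
from h import *
s,T,c,h=look("w6");H,S,V=h[...,0],h[...,1],h[...,2]
print(s["t"],s["grip_width"],units(s,[.688,-.15,.022]))
m=(H>17)&(H<35)&(S>50)&(V>140);m[300:]=0
for b,st,ce in blobs(m,300): print("disc",st.tolist(),fit(c,b,.016,T))
m=(H>8)&(H<=17)&(S>150)&(V>170);m[300:]=0
for b,st,ce in blobs(m,60): print("knob",st.tolist(),fit(c,b,.046,T))
cv2.imwrite("pics/t6.png",robot.snapshot("top")[:,:,::-1])
a=cv2.imread("pics/t6.png");ct=robot.calibration("top");h=cv2.cvtColor(a,cv2.COLOR_BGR2HSV).astype(int);H,S,V=h[...,0],h[...,1],h[...,2]
for b,st,ce in blobs((H>95)&(H<118)&(S>100)&(V>50),100): print("pot",circ(ct,b,.068))
for b,st,ce in blobs(((H<4)|(H>176))&(S>200)&(V>110),100): print("cup",circ(ct,b,.076))
E
```

```text
17.5 0.04163747386457064 (array([-0.817, -0.169,  3.539]), 'yaw', np.float64(-179.92), 'pos', array([ 0.6471, -0.1417,  0.199 ]))
disc [184, 0, 68, 40, 1287] [ 0.5203 -0.1728  0.0525  0.0117]
disc [213, 171, 66, 62, 1723] [ 6.879e-01 -1.490e-01  6.550e-02  2.000e-04]
disc [324, 181, 65, 60, 1832] [ 6.98e-01 -3.70e-02  6.55e-02  3.00e-04]
cup [0.4796 0.1233 0.0585 0.4787 0.1244 0.0626]
cup [ 0.1902 -0.6706  0.0732  0.19   -0.6704  0.0795]
```

View pics/w6.png

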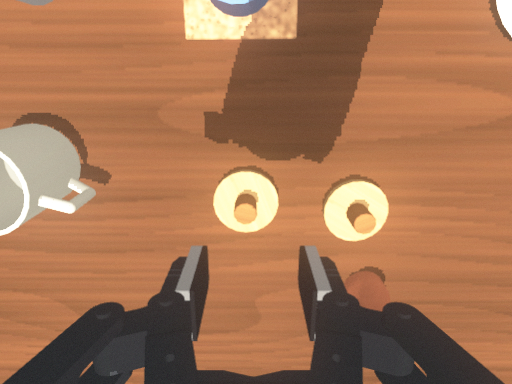

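The lid is at (246,202), measured (0.688, -0.149) with diameter 65.5 mm, as expected. The other lid is at (356,211) and the mug handle ends at (95,190), both clear.

Emit:
{"method": "drive_tool", "body": {"rows": "42 -0.41 -0.07 0 0; 42 -0.41 -0.08 0.4 0; 42 0 0 0.7 0; 42 0 0 0.8 0; 42 0 0 0.7 0; 42 0 0 0.5 0; 42 0 0 0.3 0; 42 0 0 0.1 0"}}

```text
t: 18.4
position: [0.6877, -0.1502, 0.0225]
tcp_rot: [-0.0, 1.0, 0.0, -0.001]
ft_force: [-0.1, 0.7, -0.3]
grip_width: 0.042
```

Emit:
{"method": "drive_tool", "body": {"rows": "42 0 0 0 0; 42 0 0 0 0; 42 0 0 0 0; 15 0 0 0 0; 10 0 0 0 0; 10 0 0 0 0; 10 0 0 0 0; 10 0 0 0 0", "newtons": 30}}

```text
t: 19.2
position: [0.6887, -0.1509, 0.0248]
tcp_rot: [0.0, 1.0, 0.0, 0.001]
ft_force: [-1.9, 1.4, 7.4]
grip_width: 0.0211
```

Emit:
{"method": "drive_tool", "body": {"rows": "10 0 0 -0.1 0; 10 0 0 -0.3 0; 10 0 0 -0.6 0; 10 0 0 -0.6 0; 10 0 0 -0.6 0; 10 0 0 -0.5 0; 10 0 0 -0.3 0; 10 0 0 0 0"}}

```text
t: 20.0
position: [0.6893, -0.1511, 0.1767]
tcp_rot: [0.0, 1.0, -0.0, 0.002]
ft_force: [0.3, -0.2, -1.7]
grip_width: 0.0208
```

Emit:
{"method": "drive_tool", "body": {"rows": "10 0.3 0 -0.2 0; 10 0.6 0 -0.2 0; 10 0.8 0 -0.2 0; 10 0.8 0 0 0; 10 0.8 0 0 0; 10 0.7 0 0 0; 10 0.5 0 0 0; 10 0.18 -0.05 0 0"}}

```text
t: 20.8
position: [0.4515, -0.153, 0.2031]
tcp_rot: [0.0, 1.0, 0.0, -0.001]
ft_force: [0.5, 0.6, -0.3]
grip_width: 0.0211
```

```bash
python3 - <<'E'
from h import *
s,T,c,h=look("w7");H,S,V=h[...,0],h[...,1],h[...,2]
print(s["t"],s["grip_width"],units(s,[.486,-.154,.085]))
m=(H>95)&(H<125)&(S>80)&(V>60)
for b,st,ce in blobs(m,100): print(st.tolist(),fit(c,b,.068,T))
m=(H>17)&(H<35)&(S>50)&(V>140)
for b,st,ce in blobs(m,200): print("y",st.tolist(),fit(c,b,s["position"][2]-.0248+.016,T),fit(c,b,.006,T))
E
```

```text
21.05 0.02091235574154631 (array([-0.614, -0.017,  2.374]), 'yaw', np.float64(-179.99), 'pos', array([ 0.4553, -0.1531,  0.2037]))
y [203, 140, 60, 59, 442] [ 0.415  -0.1634  0.0311  0.0038] [ 0.4677 -0.1772  0.0701  0.0085]
y [258, 141, 44, 58, 661] [ 0.4145 -0.1409  0.0274  0.0042] [ 0.4666 -0.1263  0.0618  0.0096]
y [188, 186, 131, 84, 6237] [ 4.540e-01 -1.527e-01  6.420e-02  4.000e-04] [ 0.5557 -0.153   0.145   0.0009]
```

View pics/w7.png

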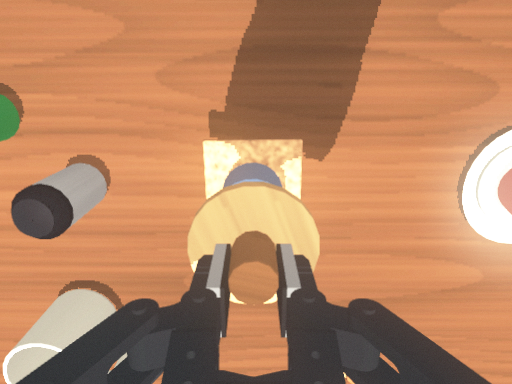

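The lid is held level, disc centred near (254,245), but it hides the pot. I'll step sideways to see the pot's rim.

Emit:
{"method": "drive_tool", "body": {"rows": "10 0 0.5 0 0; 10 0 0.7 0 0; 10 0 0.5 0 0; 10 0 0.2 0 0; 10 0 0 0 0; 10 0 0 0 0; 10 0 0 0 0"}}

```text
t: 21.8
position: [0.4544, -0.0594, 0.2038]
tcp_rot: [0.001, 1.0, -0.0, -0.0]
ft_force: [0.0, -0.3, -1.0]
grip_width: 0.0207
```

```bash
python3 - <<'E'
from h import *
s,T,c,h=look("w8");H,S,V=h[...,0],h[...,1],h[...,2]
print(s["t"],s["position"])
m=(H>95)&(H<125)&(S>60)&(V>50)
for b,st,ce in blobs(m,100): print(st.tolist(),fit(c,b,.068,T))
m=(H>17)&(H<35)&(S>50)&(V>140)
for b,st,ce in blobs(m,200): print("y",st.tolist(),fit(c,b,s["position"][2]-.0248+.016,T))
E
```

```text
21.85 [ 0.45433837 -0.05936509  0.20377177]
[110, 180, 71, 65, 1574] [ 4.868e-01 -1.532e-01  6.050e-02  4.000e-04]
y [110, 142, 101, 89, 2628] [ 0.4192 -0.1012  0.0481  0.0046]
y [246, 336, 42, 39, 918] [ 0.5199 -0.0498  0.0276  0.0018]
```

View pics/w8.png

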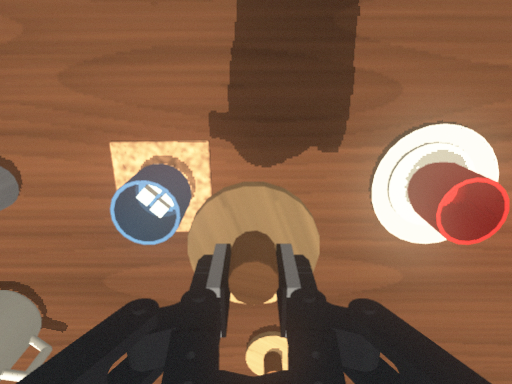

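The pot's rim is centred near (145,213), measured (0.487, -0.153), which agrees with where I set it down. The cup stands on the saucer.

Emit:
{"method": "drive_tool", "body": {"rows": "10 -0.2 -0.4 0 0; 10 -0.25 -0.6 0 0; 10 -0.2 -0.6 0 0; 10 0 -0.29 0 0; 10 0 0 0 0; 10 0 0 0 0; 10 0 0 0 0"}}

```text
t: 22.6
position: [0.4867, -0.1521, 0.2038]
tcp_rot: [-0.0, 1.0, 0.0, -0.0]
ft_force: [0.4, -0.1, 0.2]
grip_width: 0.0206
```

Emit:
{"method": "drive_tool", "body": {"rows": "10 0 0 0.3 0; 10 0 0 0.6 0; 10 0 0 0.6 0; 10 0 0 0.4 0; 10 0 0 0.2 0; 10 0 0 0 0; 10 0 0 0 0; 10 0 0 0 0"}}

```text
t: 23.4
position: [0.4875, -0.1528, 0.0999]
tcp_rot: [0.0, 1.0, -0.0, 0.001]
ft_force: [0.1, 0.1, -0.9]
grip_width: 0.0205
```

Emit:
{"method": "drive_tool", "body": {"rows": "10 0 -0.02 0.05 0; 10 0 0 0.06 0; 10 0 0 0.06 0; 10 0 0 0.05 0; 10 0 0 0.03 0; 10 0 0 0 0; 10 0 0 0 0; 10 0 0 0 0"}}

```text
t: 24.2
position: [0.4868, -0.1538, 0.0864]
tcp_rot: [0.0, 1.0, -0.0, 0.0]
ft_force: [-0.6, -0.2, -0.7]
grip_width: 0.0207
```

Free entry past the rim (plug about 6 mm in), so about 1.6 mm remains.

Emit:
{"method": "drive_tool", "body": {"rows": "10 0 0 0.02 0; 10 0 0 0.01 0; 10 0 0 0.01 0; 10 0 0 0 0; 10 0 0 0 0"}}

```text
t: 24.7
position: [0.4869, -0.1538, 0.0847]
tcp_rot: [0.0, 1.0, 0.0, 0.0]
ft_force: [-2.5, -0.3, 9.4]
grip_width: 0.021
```

Emit:
{"method": "drive_tool", "body": {"rows": "25 0 0 0 0; 35 0 0 0 0; 42 0 0 0 0; 42 0 0 0 0; 42 0 0 -0.2 0; 42 0 0 -0.5 0; 42 0 0 -0.8 0; 42 0 0 -0.8 0"}}

```text
t: 25.5
position: [0.4862, -0.154, 0.2011]
tcp_rot: [0.0, 1.0, -0.0, -0.0]
ft_force: [1.3, 0.8, 0.5]
grip_width: 0.0419
```

Emit:
{"method": "drive_tool", "body": {"rows": "60 0.2 -0.3 0 0; 85 0.2 -0.6 0 0; 85 0.2 -0.7 0 0; 85 0.1 -0.7 0 0; 85 0 -0.7 0 0; 85 0 -0.4 0 0; 85 0 0 0 0; 85 0 0 0 0"}}

```text
t: 26.3
position: [0.4515, -0.3238, 0.1996]
tcp_rot: [0.001, 1.0, 0.0, -0.0]
ft_force: [-0.3, 0.6, -0.1]
grip_width: 0.0854
```

```bash
python3 - <<'E'
from h import *
s,T,c,h=look("w9");H,S,V=h[...,0],h[...,1],h[...,2]
print(s["t"],units(s,[.48,-.33,.2]))
m=(V<60);m[240:]=0
for b,st,ce in blobs(m,150): print("dark",st.tolist(),fit(c,b,.072,T))
E
```

```text
26.45 (array([-0.56 , -0.146, -0.009]), 'yaw', np.float64(-179.95), 'pos', array([ 0.452 , -0.3227,  0.1995]))
```

View pics/w9.png

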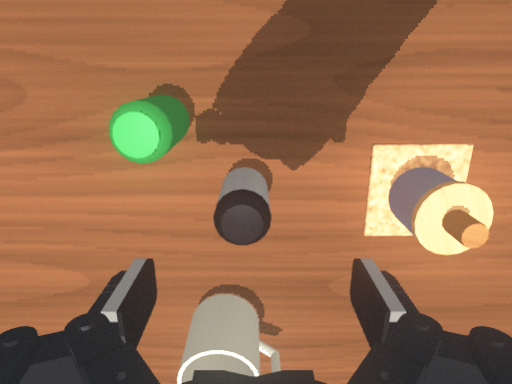

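Shaker top is near (243,217), the green look-alike is at (143,130), and the lid sits on the pot at (453,218).

```bash
python3 - <<'E'
from h import *
a=cv2.imread("pics/w9.png");h=cv2.cvtColor(a,cv2.COLOR_BGR2HSV).astype(int);H,S,V=h[...,0],h[...,1],h[...,2]
s=robot.observe();T=pose(s);c=robot.calibration("wrist");print(s["position"])
for v in(60,80):
  m=(V<v)&(S<100);m[:185]=0;m[250:]=0;m[:,:205]=0;m[:,280:]=0
  for b,st,ce in blobs(m,150): print(v,st.tolist(),fit(c,b,.072,T),fit(c,b,.08,T))
m=(S<90);m[:160]=0;m[250:]=0;m[:,:205]=0;m[:,280:]=0
for b,st,ce in blobs(m,150): print("all",st.tolist())
# foot: bottom edge nearest camera hits z=0 at near foot edge
print(cast(c,[[246,168]],0,T),cast(c,[[143,130]],.09,T))
m=(H>17)&(H<35)&(S>50)&(V>140);m[:,:410]=0
for b,st,ce in blobs(m,300): print("lid",st.tolist(),fit(c,b[:]&(np.arange(384)[:,None]>=183),.076,T))
E
```

```text
[ 0.45198455 -0.32277459  0.19954523]
80 [214, 190, 57, 55, 1686] [ 0.4856 -0.3319  0.049   0.0009] [ 0.4821 -0.3316  0.0476  0.0009]
all [214, 167, 57, 78, 3445]
[[ 0.4615865 -0.3296683  0.       ]] [[ 0.40880251 -0.40233743  0.09      ]]Traceback (most recent call last):
  File "<stdin>", line 12, in <module>
  File "h.py", line 33, in fit
    cn=np.vstack(cv2.findContours(m.astype(np.uint8),cv2.RETR_EXTERNAL,cv2.CHAIN_APPROX_NONE)[0])[:,0]
       ~~~~~~~~~^^^^^^^^^^^^^^^^^^^^^^^^^^^^^^^^^^^^^^^^^^^^^^^^^^^^^^^^^^^^^^^^^^^^^^^^^^^^^^^^^
    return _nx.concatenate(arrs, 0, dtype=dtype, casting=casting)
           ~~~~~~~~~~~~~~~^^^^^^^^^^^^^^^^^^^^^^^^^^^^^^^^^^^^^^^
ValueError: need at least one array to concatenate
```

Emit:
{"method": "drive_tool", "body": {"rows": "75 -0.33 -0.08 0 0; 75 -0.34 -0.08 0.2 0; 75 0 0 0.6 0; 75 0 0 0.7 0; 75 0 0 0.7 0; 75 0 0 0.6 0; 75 0 0 0.3 0; 75 0 0 0.17 0", "newtons": 40}}

```text
t: 27.3
position: [0.4851, -0.3312, 0.035]
tcp_rot: [-0.0, 1.0, 0.0, -0.001]
ft_force: [-0.0, 0.1, -0.2]
grip_width: 0.0749
```

Emit:
{"method": "drive_tool", "body": {"rows": "75 0 0 0 0; 75 0 0 0 0; 45 0 0 0 0; 35 0 0 0 0; 35 0 0 0 0; 35 0 0 0 0; 35 0 0 0 0; 35 0 0 0 0"}}

```text
t: 28.1
position: [0.4858, -0.3321, 0.037]
tcp_rot: [0.0, 1.0, -0.0, 0.001]
ft_force: [-1.1, 1.8, 10.1]
grip_width: 0.0474
```

Emit:
{"method": "drive_tool", "body": {"rows": "35 0 0 -0.1 0; 35 0 0 -0.3 0; 35 0 0 -0.6 0; 35 0 0 -0.6 0; 35 0 0 -0.7 0; 35 0 0 -0.7 0; 35 0 0 -0.5 0; 35 0 0 -0.3 0"}}

```text
t: 28.9
position: [0.4856, -0.3322, 0.229]
tcp_rot: [0.0, 1.0, -0.001, 0.001]
ft_force: [-0.3, -0.1, -0.9]
grip_width: 0.0474
```

Emit:
{"method": "drive_tool", "body": {"rows": "35 0.03 0.3 0 0; 35 0 0.6 0 0; 35 0 0.8 0 0; 35 0 0.8 0 0; 35 0 0.8 0 0; 35 0 0.8 0 0; 35 0 0.8 0 0; 35 0 0.7 0 0"}}

```text
t: 29.7
position: [0.4826, -0.0492, 0.2252]
tcp_rot: [-0.0, 1.0, 0.0, -0.001]
ft_force: [0.8, -0.2, -1.9]
grip_width: 0.0473
```

Emit:
{"method": "drive_tool", "body": {"rows": "35 0 0.5 0 0; 35 0 0.28 0 0; 35 0 0 0 0; 35 0 0 0.3 0; 35 0 0 0.6 0; 35 0 0 0.7 0; 35 0 0 0.4 0; 35 0 0 0 0"}}

```text
t: 30.5
position: [0.4815, -0.0135, 0.1233]
tcp_rot: [0.0, 1.0, -0.001, -0.003]
ft_force: [-0.6, 0.0, -0.2]
grip_width: 0.0469
```

```bash
python3 - <<'E'
from h import *
settle();s=robot.observe();print(s["t"],s["grip_width"],units(s,[.484,-.0133,.037]))
E
```

```text
30.7 0.04716527048185751 (array([ 0.01 , -0.007,  1.798]), 'yaw', np.float64(179.96), 'pos', array([ 0.4844, -0.013 ,  0.1269]))
```

Emit:
{"method": "drive_tool", "body": {"rows": "35 0 0 0.2 0; 35 0 0 0.5 0; 35 0 0 0.5 0; 35 0 0 0.3 0; 35 0 0 0.1 0; 35 0 0 0.08 0; 35 0 0 0.04 0; 35 0 0 0 0"}}

```text
t: 31.5
position: [0.4842, -0.0128, 0.0403]
tcp_rot: [0.0, 1.0, 0.0, 0.0]
ft_force: [0.2, 0.4, -1.8]
grip_width: 0.0471
```

Emit:
{"method": "drive_tool", "body": {"rows": "35 0 0 0.03 0; 35 0 0 0.02 0; 35 0 0 0.01 0; 35 0 0 0 0; 35 0 0 0 0"}}

```text
t: 32.0
position: [0.4839, -0.0127, 0.037]
tcp_rot: [0.0, 1.0, 0.0, 0.0]
ft_force: [-1.6, 1.0, 4.3]
grip_width: 0.0471
```

Contact. I release, rise and back off to a clear view.

Emit:
{"method": "drive_tool", "body": {"rows": "52 0 0 0 0; 65 0 0 0 0; 75 0 0 0 0; 75 0 0 0 0; 75 0 0 0 0; 75 0 0 -0.3 0; 75 0 0 -0.7 0; 75 0 0 -0.9 0"}}

```text
t: 32.8
position: [0.4826, -0.0131, 0.1317]
tcp_rot: [0.0, 1.0, -0.001, -0.002]
ft_force: [0.3, 1.4, 1.6]
grip_width: 0.0749
```

Emit:
{"method": "drive_tool", "body": {"rows": "75 0 0 -0.9 0; 75 0 0 -0.9 0; 75 0.2 0 -0.9 0; 75 0.2 0 -0.6 0; 75 0.2 0 0 0; 75 0 0 0 0; 75 0 0 0 0; 75 0 0 0 0"}}

```text
t: 33.6
position: [0.4537, -0.0128, 0.2958]
tcp_rot: [0.0, 1.0, -0.0, -0.001]
ft_force: [-0.0, -0.1, -0.4]
grip_width: 0.075
```

```bash
python3 - <<'E'
from h import *
s,T,c,h=look("w10");H,S,V=h[...,0],h[...,1],h[...,2]
print(s["t"],s["position"])
b=robot.snapshot("scene")[:,:,::-1];cv2.imwrite("pics/s10.png",b)
w=cv2.imread("pics/w10.png");cv2.imwrite("pics/fin.png",np.hstack([cv2.resize(w,(400,300)),cv2.resize(b[120:270,120:420],(400,300)[:1]+(300,))]))
m=((H<5)|(H>175))&(S>170)&(V>60)
for bb,st,ce in blobs(m,150): print("cup",st.tolist(),fit(c,bb,.076,T))
m=(S<60)&(V>140);m[300:]=0
for bb,st,ce in blobs(m,800): print("white",st.tolist(),fit(c,bb,.011,T))
m=(H>17)&(H<35)&(S>50)&(V>130);m[300:]=0
for bb,st,ce in blobs(m,300): print("y",st.tolist(),fit(c,bb,.076,T))
m=(V<80)&(S<100);m[280:]=0
for bb,st,ce in blobs(m,300): print("dark",st.tolist(),fit(c,bb,.075,T))
E
```

```text
33.65 [ 0.45377407 -0.01282467  0.29590018]
white [312, 114, 102, 99, 4780] [4.824e-01 1.260e-01 1.290e-01 4.000e-04]
white [0, 252, 54, 48, 1935] [ 0.6564 -0.3496  0.0955  0.0055]
y [97, 129, 88, 82, 4003] [ 0.47   -0.1339  0.1096  0.0065]
dark [233, 159, 42, 42, 1240] [ 0.4821 -0.0124  0.0474  0.0009]
dark [338, 255, 20, 25, 309] [0.5922 0.1034 0.0367 0.0035]
```

View pics/fin.png

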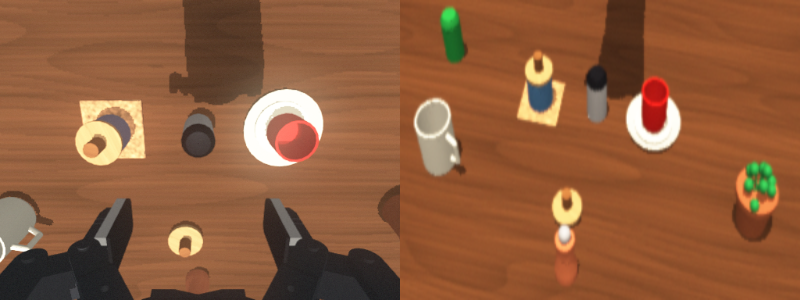

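All four stand upright. In the wrist picture the lid disc is near (126,182), the shaker top near (254,180) and the cup rim near (379,180). One last numeric check of cup and lid, then hand in.

```bash
python3 - <<'E'
from h import *
a=cv2.imread("pics/w10.png");h=cv2.cvtColor(a,cv2.COLOR_BGR2HSV).astype(int);H,S,V=h[...,0],h[...,1],h[...,2]
s=robot.observe();T=pose(s);c=robot.calibration("wrist")
m=((H<8)|(H>172))&(S>110)&(V>60);m[:,:330]=0;m[:140]=0;m[215:]=0
for bb,st,ce in blobs(m,150): print("cup",st.tolist(),fit(c,bb,.076,T))
print(cast(c,[[379,180]],.076,T),"lid",cast(c,[[127,182]],.076,T),np.round(np.abs(s["qd"]).max(),3))
robot.job_done()
E
```

```text
cup [342, 145, 67, 63, 3043] [0.4791 0.1196 0.0727 0.0083]
[[0.4824176 0.1254089 0.076    ]] lid [[ 0.48438456 -0.15143924  0.076     ]] 0.005
the job is handed in; nothing more can be done
```

I laid out all four things and handed the job in about 34 s into the 122 s allowed. The cup is on the saucer, the pot is on the coaster with its lid on, and the shaker stands midway between them. All four looked upright and released in the last wrist and scene pictures, and the arm was clear of them.

| Thing | Measured (x, y) | Target (x, y) |
|---|---|---|
| Cup | (0.482, 0.125) | saucer (0.482, 0.126) |
| Lid | (0.484, -0.151) | pot, measured earlier at (0.486, -0.1535) |
| Shaker | (0.482, -0.012) | midpoint (0.484, -0.013) |

- **Lid:** it entered the pot without resistance and met 9 N at the expected seated height.
- **Cup and lid figures:** these come from rim and disc centres I picked by eye in the last picture. The automatic circle fits were unreliable there: the cup's read (0.479, 0.120) with 8 mm residual and a 73 mm diameter (true 62 mm), and the lid's merged with the coaster.
- **Pot:** I did not measure its position again after closing it.
- **Bystanders:** the white mug, herb pot and pepper mill looked untouched, but I did not measure them at the end.

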